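Scoop up the leaking markers and tip them into the discard tray

ROBOT

A 7-joint arm with a two-finger parallel gripper is mounted at the origin on the work surface; the furniture and walls round the work are solid. World frame = base frame: x ahead of the robot, y to its left, z up, the work surface at z = 0. Lengths are in m, angles in degrees, forces in N, time in s.
With the tool pointing down it reaches from about 0.425 to 0.875 m from the base axis. Payload 4.7 kg.
Tool frame: the origin (TCP) lies at the very end of the fingers, on their centre line; the grasp point (between the pads) lies 19 mm behind it (robot.hold_point_z is the distance from the TCP to the grasp point, in m); z points along the fingers, y is the line along which they close (so a half turn about z gives the same grasp; the last joint's range is limited). The gripper opens to 87 mm and grips with 3 to 60 N. Pads are 19 mm wide; open, the fingers measure 117 mm over their backs; the gripper's body (75 mm by 190 mm) begins 51 mm behind the grasp point.
Start: joints at [73.172, 18.392, -4.016, 83.108, 1.295, 78.541, -3.26], TCP at [0.197, -0.619, 0.223] pointing down, gripper open.
Joint ranges: [-163.93, 163.93], [-17.29, 119.83], [-79.2, 71.16], [3.27, 140.29], [-89.18, 269.18], [5.43, 117.66], [-154.24, 154.24]. Speed limits (degrees/s): [147.25, 147.25, 180, 180, 180, 180, 180].

INTERFACE

Orientations are given as [roll, pitch, yaw] about the fixed x, y, z axes, in that order (R = Rz(yaw) Ry(pitch) Rx(roll)).
In Python, from workcell import robot gives the robot as it stands. The module is installed in compiled form; this text tells all that it offers.
- The arm moves only by the tool carry_out, never from a script. Its argument "moves" is a list of rows, each an object of numbers: "x", "y", "z": the shift along the tool's x, y, z in cm; "rx", "ry", "rz": the turn, a rotation vector about the tool's x, y, z in degrees. In form: [{"x": .., "y": .., "z": .., "rx": .., "ry": .., "rz": ..}, ...]. A call has 1 to 12 rows; each row shifts and turns the commanded pose from where the row before left it, along the tool's axes as they then stand; what a row does not reach is not made up. A row lasts 1/8 s, in which the tool goes at most 62.5 mm and 10.7 degrees, less where a joint would pass 70% of its speed; a pose out of reach is approached as far as the arm can. A call is refused whole if a number of a shift passes 6.25 or a number of a turn 10.7, either way. A call with a gripper value outside its range is refused whole. "claw" is the finger opening in cm, from 0 to 8.7, set as the call begins (left out, the last holds). The fingers move at their own pace and stop on an object; "newtons" is the grip in N (left out, the last holds). Time passes only in rows, so rows that do not move let the fingers close. It gives the time, the measured TCP pose, the force, the opening and the grip force at its end, in the units of the state.
- robot.sense(): the state, without advancing time (a new reading comes with each control period).
- robot.camera(name): name is "scene" or "top"; returns a dict with "img" (480x640x3 uint8, blue, green, red), "mtx" (3x3 intrinsics, pixels), "world_to_cam" (4x4, takes a point from world to camera coordinates). Camera axes: x right, y up, looking along -z (the intrinsics and any distortion apply to the point x, -y, -z); pixel columns grow to the right and rows downward; lengths in m; the calibration is good to about 2 mm. A picture is of the moment at which its call begins. There is no depth.
- robot.finish_job(): hands the job in; it is judged then, once.
The state is a dict: "time_s": time; "qpos": joint angles; "dq": joint speeds; "tau": joint torques, N m; "tcp_pos": TCP position; "tool_rot": TCP orientation; "ft_force": force on the tool from outside, world axes, zero at the start; "moment": the same for the moment, N m; "gripper_width": finger opening in m; "grip_force": force on a finger pad.
Only numpy, scipy, OpenCV 4.12 (cv2) and the standard library are available. Lean on these libraries where they do the work, as an engineer would, in place of code of your own. Each camera call takes 0.05 s, during which the arm holds its last target. There are 200 camera calls.

TASK

Two leaking markers lie in front of the wooden rail. Without touching them with the fingers, push them with the flat scoop up against the rail, lift both clear of the table in the scoop, and tip them into the white discard tray. Then set the scoop down flat on the table, right way up, and let go; leave the jar, beaker, petri dish and timer where they stand.

Things in the scene. Friction and masses are not known exactly. Their poses are not given: they have to be found in the camera images.
- scoop_handle (a point): Centre of the black handle bar of the flat scoop (small aluminium dustpan), 58 mm above its flat underside. Axes: +x to the open lip, z up when it lies flat. Bar along x, from 52 mm behind to 44 mm in front of this point, 14 mm wide, 20 mm high, flat sides, carried by a post at its rear end only. Lip 75 mm in front of this point, outer face of back wall 41 mm behind it.
- scoop: The scoop: origin at the middle of its underside, axes as the handle's. Pan 116 (x) x 166 (y) mm, inside width 160, back wall 34 and sides 30 mm high; the sides end 30 mm behind the lip. 150 to 250 g; bare metal, friction about 0.2. Tipped nose down about 40 degrees, markers roll out of it.
- scoop_lip_mid (a point): Middle of the scoop's straight front lip edge, at the underside; the edge is 1.2 mm thick. Behind it a smooth ramp rises to a crest 5 mm high, 24 mm behind the lip, then falls at 27 degrees to the flat well.
- scoop_well (a point): Middle of the scoop's flat well, 2 mm above the underside; it runs 82 mm from the crest's foot to the back wall. With the lip at the rail, pushed-up markers still lie on the ramp: tilt the nose up about 28 degrees there, lip kept at the rail as it rises, and they roll over the crest into the well.
- marker_1_center (a point): Centre of a leaking marker: a black and white felt marker, 135 mm long, 16 mm in diameter, round, lying on the table roughly parallel to the rail's face, in front of it (nearer the rail). Its y axis runs along its length; it rolls about it. About 25 g.
- marker_2_center (a point): Centre of a leaking marker: a black and white felt marker, 135 mm long, 16 mm in diameter, round, lying on the table roughly parallel to the rail's face, in front of it (farther from the rail). Its y axis runs along its length; it rolls about it. About 25 g.
- marker_1: The same marker; its origin lies on its skin half-way along, 8 mm from the centre, and turns with it as it rolls. Do not touch it with the fingers.
- marker_2: The same marker; its origin lies on its skin half-way along, 8 mm from the centre, and turns with it as it rolls. Do not touch it with the fingers.
- rail: Fixed upright wooden rail (stop), 180 mm long along its y, 14 mm thick, 100 mm high. Origin on the table, 50 mm in front of the middle of its smooth upright face: the face is the plane x = +50 mm, looking to -x. Push along its +x.
- tray: Fixed white discard tray, open on top: inside 140 mm (x) by 180 mm (y), walls 3 mm thick, rim 40 mm above the table (the round bead at the rim reaches 43 mm). Origin at the centre of its underside.
- jar: Bystander: jar with a black lid, 62 mm across, 66 mm high, standing to the rail's left (+y). Origin at the centre of its underside. Leave it where it is.
- beaker: Bystander: small glass beaker, 59 x 53 mm, 70 mm high, standing close to the rail's right end (-y), beside the scoop's way. Origin at the centre of its underside. Leave it where it is.
- dish: Bystander: covered petri dish, 59 mm across, 15 mm high. Origin at the centre of its underside. Leave it where it is.
- timer: Bystander: bench timer, 64 x 64 x 21 mm. Origin at the centre of its underside. Leave it where it is.
Things that resemble listed ones, but are neither listed nor needed, are in the scene too. Leave any purple look-alike of the marker_2 alone.

How it is judged:
By the outcome, as a careful person would: the job done as asked, in the order asked, and still so for the second after the job is handed in, with the robot touching nothing.
It also fails if it takes over 61 s, if anything falls off the work surface, if the arm or the gripper's body presses on something with over 40 N, if the wrist force passes 120 N, or if a joint passes its speed limit or range.

## Working session

There is one attempt and no reset: what is moved stays moved. The work goes in short steps, Python scripts to look and compute and a tool call to move; the robot and the scene stay as the last step left them, time stands still between calls to the robot, and variables do not carry over. Pictures are saved under pics/ and viewed, at most 10 in all, crops included, and the job is handed in when it is done.

Besides the shell and the picture viewer there is one more tool, called by a JSON object that holds its "op" and its "data", one argument or row to a line. carry_out: Moves the arm, as the interface text tells. Its arguments: {"type":"object","properties":{"moves":{"type":"array"},"claw":{"type":"number"},"newtons":{"type":"number"}},"required":["moves"]}

```bash
mkdir -p pics; cat > h.py <<'E'
import numpy as np, cv2
from workcell import robot
from scipy.spatial.transform import Rotation as R
def look(n,f=None):
    c=robot.camera(n)
    if f: cv2.imwrite('pics/'+f,c['img'])
    return c
def ray(c,px):
    M=np.array(c['world_to_cam']);K=np.array(c['mtx'])
    a=np.linalg.solve(K,[px[0],px[1],1.]);d=M[:3,:3].T@np.array([a[0],-a[1],-a[2]])
    return -M[:3,:3].T@M[:3,3],d
def onz(c,px,z):
    o,d=ray(c,px);return o+d*(z-o[2])/d[2]
def proj(c,p):
    M=np.array(c['world_to_cam']);q=M[:3,:3]@np.array(p)+M[:3,3]
    u=np.array(c['mtx'])@[q[0],-q[1],-q[2]];return u[:2]/u[2]
E
python3 - <<'E'
from h import *
for n in('top','scene'):
    c=look(n,n+'0.png');print(ray(c,(320,240)),[k for k in c]);
s=robot.sense();print({k:s[k] for k in('time_s','tcp_pos','tool_rot','gripper_width')},robot.hold_point_z)
E
```

```text
(array([ 0.16835915, -0.12240785,  1.36241518]), array([ 0.21284952, -0.03593899, -0.97652681])) ['img', 'mtx', 'world_to_cam']
(array([0.01834811, 0.78159615, 1.12348323]), array([ 0.28687727, -0.62521804, -0.72582628])) ['img', 'mtx', 'world_to_cam']
{'time_s': 0.1, 'tcp_pos': array([ 0.19674167, -0.61903465,  0.22161751]), 'tool_rot': array([-1.79907893e+02,  4.56701315e-03,  1.76344907e+01]), 'gripper_width': 0.08706930815567795} 0.0187
```

View pics/top0.png

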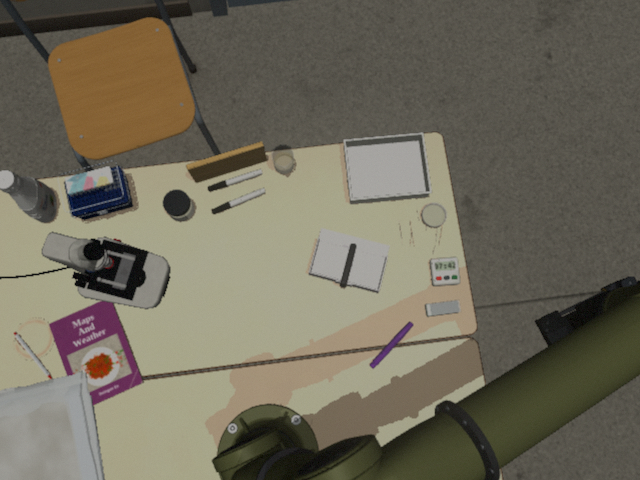

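View pics/scene0.png

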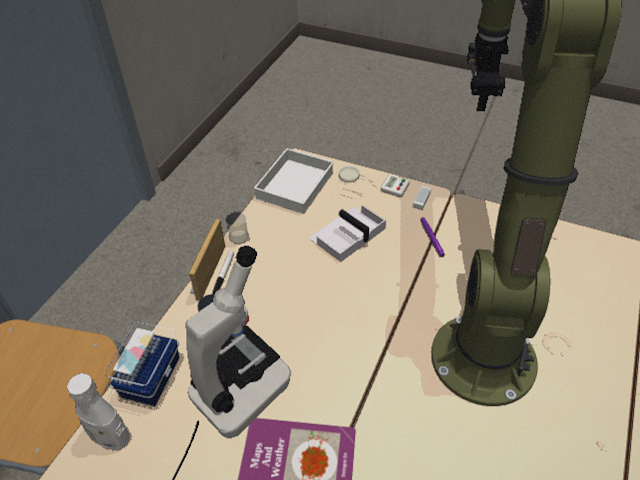

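Top view: scoop at (349,262), with the black handle running (353,243)-(345,287). Markers are at (235,181) and (238,200), with the rail at (228,160), jar (178,205), beaker (284,158) and tray (386,168). The dish is at (433,215) and the timer at (445,270). Marker look-alikes are the purple pen (391,344) and the white/red pen (32,355). I choose the two black and white markers by the rail, and check them in one close crop.

```bash
python3 - <<'E'
from h import *
a=cv2.imread('pics/top0.png');b=cv2.imread('pics/scene0.png')
f=lambda i,x,y,w,h:cv2.resize(i[y:y+h,x:x+w],(400,300),interpolation=cv2.INTER_CUBIC)
cv2.imwrite('pics/crop0.png',np.vstack([np.hstack([f(a,300,222,100,75),f(b,300,195,100,75)]),np.hstack([f(a,180,135,120,90),f(a,335,125,120,90)])]))
E
```

```text
(no output)
```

View pics/crop0.png

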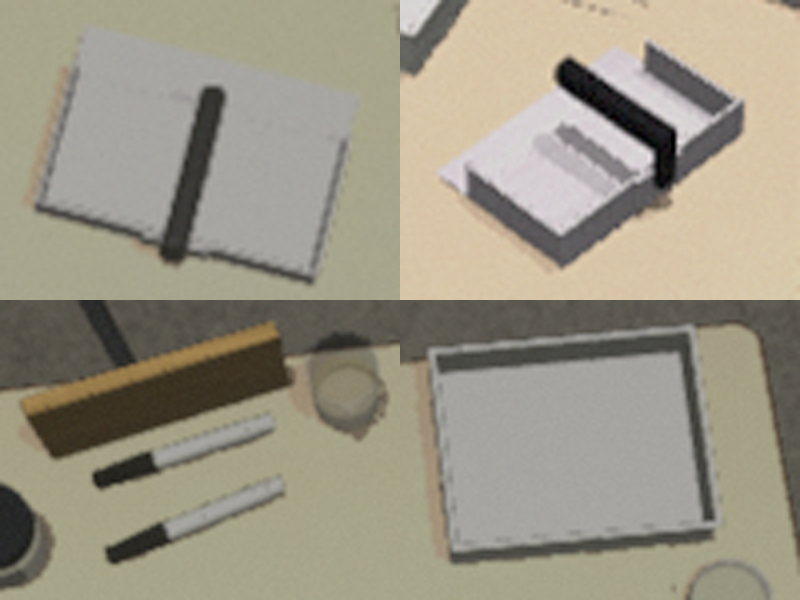

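The scoop's lip faces +x: lip corners (321,229) and (389,246), handle ends (353,244) and (343,287). Both markers are black and white, in front of the rail face, whose foot runs (197,182)-(267,160).

```bash
python3 - <<'E'
from h import *
c=look('top');np.set_printoptions(precision=4,suppress=True)
def seg(n,a,b,z,z2=None):
    p=onz(c,a,z);q=onz(c,b,z if z2 is None else z2);d=q-p
    print(n,p[:2],q[:2],'mid',((p+q)/2)[:2],'len',np.linalg.norm(d[:2]),'ang',np.degrees(np.arctan2(d[1],d[0])))
seg('lip',(389.25,245.75),(321.25,229),0.001)
seg('backtop',(378,292),(309,274),.034)
seg('handle',(343,286.5),(353.2,244.5),.068)
seg('railfoot',(267,160.5),(197.1,182.1),0)
seg('m1',(261.6,171.6),(209.1,188.7),.008)
seg('m2',(264.9,190.5),(213,212.1),.008)
# masks
im=c['img'];hsv=cv2.cvtColor(im,cv2.COLOR_BGR2HSV)
t=((hsv[...,1]<40)&(hsv[...,2]>120)).astype(np.uint8)
# tray interior
m=np.zeros_like(t);m[128:210,338:435]=t[128:210,338:435]
k,_=cv2.findContours(m,0,2);k=max(k,key=cv2.contourArea);r=cv2.boxPoints(cv2.minAreaRect(k));print(r)
P=np.array([onz(c,p,.042)[:2] for p in r]);print('tray',P,P.mean(0))
seg('trayback',(422.6,133.4),(344.6,140),.042)
seg('jar top',(163,203),(193,203),.066)
seg('beaker',(272,150),(296,165),.07)
E
```

```text
lip [ 0.4309 -0.3317] [ 0.4911 -0.1788] mid [ 0.461  -0.2553] len 0.16429559573394353 ang 68.53419475045459
backtop [ 0.3226 -0.2854] [ 0.3829 -0.1365] mid [ 0.3527 -0.211 ] len 0.16063315196579317 ang 67.97900376019024
handle [ 0.3404 -0.2068] [ 0.431  -0.2422] mid [ 0.3857 -0.2245] len 0.09724736616254764 ang -21.326789505883976
railfoot [ 0.6768 -0.0706] [0.6437 0.1019] mid [0.6602 0.0157] len 0.17559267318227215 ang 100.87224109732063
m1 [ 0.6476 -0.055 ] [0.6209 0.0736] mid [0.6342 0.0093] len 0.13133125792399925 ang 101.72888256329922
m2 [ 0.5997 -0.0577] [0.5623 0.0697] mid [0.581 0.006] len 0.13269717455437072 ang 106.35699808630349
[[342.7213 138.9344]
 [426.0328 131.3607]
 [431.6312 192.9426]
 [348.3197 200.5164]]
tray [[ 0.6919 -0.2555]
 [ 0.6858 -0.4539]
 [ 0.5342 -0.4417]
 [ 0.5405 -0.2478]] [ 0.6131 -0.3497]
trayback [ 0.6818 -0.445 ] [ 0.6887 -0.2596] mid [ 0.6852 -0.3523] len 0.18551968380060646 ang 87.8710912075192
jar top [0.581 0.172] [0.5724 0.1045] mid [0.5767 0.1382] len 0.06802459406685557 ang -97.25046477473722
beaker [ 0.6746 -0.0875] [ 0.6315 -0.1379] mid [ 0.653  -0.1127] len 0.06636531473916926 ang -130.46556916297746
```

{"op": "carry_out", "data": {
  "moves": [
    {"x":3.88,"y":-3.85,"z":0.7},
    {"x":3.88,"y":-3.85,"z":0.7},
    {"x":3.88,"y":-3.85,"z":0.7},
    {"x":3.88,"y":-3.85,"z":0.7},
    {"x":3.88,"y":-3.85,"z":0.7},
    {"x":3.88,"y":-3.85,"z":0.7},
    {"x":3.88,"y":-3.85,"z":0.7},
    {"x":3.88,"y":-3.85,"z":0.7},
    {"rz":9.8},
    {"rz":9.8},
    {"rz":9.8},
    {"rz":9.8}
  ],
  "claw": 8.7
}}

```text
schema error: expected keys x, y, z, rx, ry, rz
```

{"op": "carry_out", "data": {
  "moves": [
    {}
  ]
}}

```text
schema error: expected keys x, y, z, rx, ry, rz
```

```bash
python3 - <<'E'
from h import *
s=robot.sense();print({k:s[k] for k in('time_s','qpos','tcp_pos','tool_rot')})
a=look('top','top1.png');b=look('scene','scene1.png')
f=lambda i,x,y:cv2.resize(i[y:y+120,x:x+160],(640,480),interpolation=cv2.INTER_CUBIC)[:300*2,:]
cv2.imwrite('pics/c1.png',np.hstack([cv2.resize(f(a['img'],270,190),(400,300)),cv2.resize(f(b['img'],270,150),(400,300))]))
g=[.399,-.231,.14];print(proj(a,[.39,-.227,.058]),proj(b,[.39,-.227,.058]))
E
```

```text
{'time_s': 0.15, 'qpos': array([73.17329564, 18.43039159, -4.01611005, 83.16082508,  1.29376886,
       78.54102598, -3.26112311]), 'tcp_pos': array([ 0.19674967, -0.61904931,  0.22168316]), 'tool_rot': array([-1.79912912e+02,  3.77721947e-03,  1.76353250e+01])}
[348.74901588 264.0908149 ] [352.76712332 221.25201613]
```

View pics/c1.png

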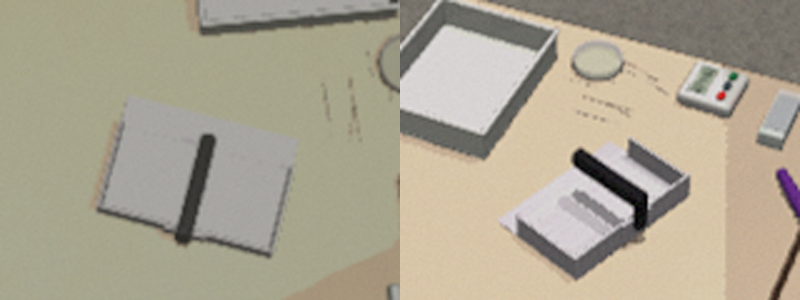

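The move was refused because every row needs all six keys. The picture shows the scoop unchanged, handle at about (349,264), which agrees with my estimate.

{"op": "carry_out", "data": {
  "moves": [
    {"x":3.88,"y":-3.85,"z":0.7,"rx":0,"ry":0,"rz":0},
    {"x":3.88,"y":-3.85,"z":0.7,"rx":0,"ry":0,"rz":0},
    {"x":3.88,"y":-3.85,"z":0.7,"rx":0,"ry":0,"rz":0},
    {"x":3.88,"y":-3.85,"z":0.7,"rx":0,"ry":0,"rz":0},
    {"x":3.88,"y":-3.85,"z":0.7,"rx":0,"ry":0,"rz":0},
    {"x":3.88,"y":-3.85,"z":0.7,"rx":0,"ry":0,"rz":0},
    {"x":3.88,"y":-3.85,"z":0.7,"rx":0,"ry":0,"rz":0},
    {"x":3.88,"y":-3.85,"z":0.7,"rx":0,"ry":0,"rz":0},
    {"x":0,"y":0,"z":0,"rx":0,"ry":0,"rz":9.8},
    {"x":0,"y":0,"z":0,"rx":0,"ry":0,"rz":9.8},
    {"x":0,"y":0,"z":0,"rx":0,"ry":0,"rz":9.8},
    {"x":0,"y":0,"z":0,"rx":0,"ry":0,"rz":9.8}
  ],
  "claw": 8.7
}}

```text
time_s: 1.75
tcp_pos: [0.3994, -0.2318, 0.1665]
tool_rot: [180.0, -0.0, -21.9]
ft_force: [-0.0, -0.1, -0.3]
gripper_width: 0.0874
grip_force: 0.0
```

{"op": "carry_out", "data": {
  "moves": [
    {"x":0,"y":0,"z":0,"rx":0,"ry":0,"rz":0},
    {"x":0,"y":0,"z":0,"rx":0,"ry":0,"rz":0}
  ]
}}

```text
time_s: 2.0
tcp_pos: [0.3994, -0.2319, 0.1666]
tool_rot: [180.0, -0.0, -21.4]
ft_force: [-0.5, 0.0, 0.3]
gripper_width: 0.087
grip_force: 0.0
```

{"op": "carry_out", "data": {
  "moves": [
    {"x":0,"y":0,"z":3,"rx":0,"ry":0,"rz":0},
    {"x":0,"y":0,"z":3,"rx":0,"ry":0,"rz":0},
    {"x":0,"y":0,"z":3,"rx":0,"ry":0,"rz":0},
    {"x":0,"y":0,"z":2,"rx":0,"ry":0,"rz":0},
    {"x":0,"y":0,"z":1.6,"rx":0,"ry":0,"rz":0},
    {"x":0,"y":0,"z":0,"rx":0,"ry":0,"rz":0}
  ]
}}

```text
time_s: 2.75
tcp_pos: [0.3986, -0.2315, 0.0396]
tool_rot: [-180.0, 0.1, -21.5]
ft_force: [0.0, -0.1, 0.3]
gripper_width: 0.0871
grip_force: 0.0
```

{"op": "carry_out", "data": {
  "moves": [
    {"x":0,"y":0,"z":0,"rx":0,"ry":0,"rz":0},
    {"x":0,"y":0,"z":0,"rx":0,"ry":0,"rz":0},
    {"x":0,"y":0,"z":0,"rx":0,"ry":0,"rz":0},
    {"x":0,"y":0,"z":0,"rx":0,"ry":0,"rz":0},
    {"x":0,"y":0,"z":0,"rx":0,"ry":0,"rz":0},
    {"x":0,"y":0,"z":0,"rx":0,"ry":0,"rz":0},
    {"x":0,"y":0,"z":0,"rx":0,"ry":0,"rz":0},
    {"x":0,"y":0,"z":0,"rx":0,"ry":0,"rz":0}
  ],
  "claw": 0.8,
  "newtons": 50
}}

```text
time_s: 3.75
tcp_pos: [0.3994, -0.2319, 0.0405]
tool_rot: [180.0, 0.0, -21.6]
ft_force: [0.4, -0.8, 0.4]
gripper_width: 0.0153
grip_force: 0.8
```

{"op": "carry_out", "data": {
  "moves": [
    {"x":0,"y":0,"z":0,"rx":0,"ry":0,"rz":0},
    {"x":0,"y":0,"z":0,"rx":0,"ry":0,"rz":0},
    {"x":0,"y":0,"z":0,"rx":0,"ry":0,"rz":0}
  ]
}}

```text
time_s: 4.12
tcp_pos: [0.3994, -0.2319, 0.0405]
tool_rot: [180.0, 0.0, -21.6]
ft_force: [0.3, -0.6, 0.2]
gripper_width: 0.0134
grip_force: 50.0
```

```bash
python3 - <<'E'
from h import *
s=robot.sense();print({k:s[k] for k in('time_s','qpos','tcp_pos','tool_rot','gripper_width','grip_force','ft_force')})
a=look('top');b=look('scene')
f=lambda i,x,y:cv2.resize(i[y:y+120,x:x+160],(400,300),interpolation=cv2.INTER_CUBIC)
cv2.imwrite('pics/c2.png',np.hstack([f(a['img'],270,190),f(b['img'],270,150)]))
E
```

```text
{'time_s': 4.125, 'qpos': array([ 50.40277535,   7.26448294, -24.61319118, 119.74957225,
         3.74937827,  53.69857815, -87.81677849]), 'tcp_pos': array([ 0.39940776, -0.23186653,  0.04052483]), 'tool_rot': array([ 1.79997979e+02,  2.75924607e-04, -2.15589275e+01]), 'gripper_width': 0.013381160225134456, 'grip_force': 49.97195329517126, 'ft_force': array([ 0.2554387 , -0.58767163,  0.2048885 ])}
```

View pics/c2.png

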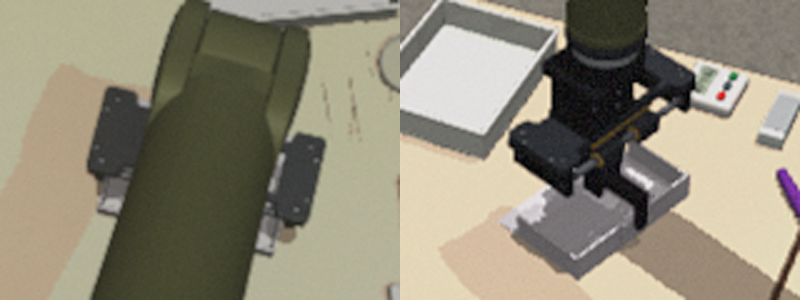

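Gripped firmly (13.4 mm opening, 50 N); the scoop lies flat between the fingers. Next I lift it and carry it in front of the markers.

{"op": "carry_out", "data": {
  "moves": [
    {"x":0,"y":0,"z":-2,"rx":0,"ry":0,"rz":0},
    {"x":0,"y":0,"z":-3.5,"rx":0,"ry":0,"rz":0},
    {"x":0,"y":0,"z":-3.5,"rx":0,"ry":0,"rz":0},
    {"x":-0.38,"y":-4.43,"z":0,"rx":0,"ry":0,"rz":0},
    {"x":-0.38,"y":-4.43,"z":0,"rx":0,"ry":0,"rz":0},
    {"x":-0.38,"y":-4.43,"z":0,"rx":0,"ry":0,"rz":0},
    {"x":-0.38,"y":-4.43,"z":0,"rx":0,"ry":0,"rz":0},
    {"x":-0.38,"y":-4.43,"z":0,"rx":0,"ry":0,"rz":0},
    {"x":0,"y":0,"z":0,"rx":0,"ry":0,"rz":-8.1},
    {"x":0,"y":0,"z":0,"rx":0,"ry":0,"rz":-8.1},
    {"x":0,"y":0,"z":0,"rx":0,"ry":0,"rz":-8.1},
    {"x":0,"y":0,"z":0,"rx":0,"ry":0,"rz":-8.1}
  ]
}}

```text
time_s: 5.72
tcp_pos: [0.4626, -0.0189, 0.13]
tool_rot: [-180.0, 0.1, 11.1]
ft_force: [-0.1, -1.1, -2.2]
gripper_width: 0.0136
grip_force: 50.0
```

{"op": "carry_out", "data": {
  "moves": [
    {"x":0,"y":0,"z":0,"rx":0,"ry":0,"rz":0},
    {"x":0,"y":0,"z":0,"rx":0,"ry":0,"rz":0}
  ]
}}

```text
time_s: 5.98
tcp_pos: [0.4629, -0.019, 0.1303]
tool_rot: [180.0, 0.0, 10.7]
ft_force: [-0.1, -0.2, -2.8]
gripper_width: 0.0134
grip_force: 50.0
```

```bash
python3 - <<'E'
from h import *
s=robot.sense();print({k:s[k] for k in('time_s','qpos','tcp_pos','tool_rot')})
a=look('top');b=look('scene')
f=lambda i,x,y:cv2.resize(i[y:y+120,x:x+160],(400,300),interpolation=cv2.INTER_CUBIC)
cv2.imwrite('pics/c3.png',np.hstack([f(a['img'],160,130),f(b['img'],150,180)]))
t=np.array(s['tcp_pos']);Rm=R.from_euler('xyz',s['tool_rot'],degrees=True).as_matrix()
for y in(-.083,.083):
    p=t+Rm@[.065,y,.0405];print(p,proj(a,p),proj(b,p))
E
```

```text
{'time_s': 5.975, 'qpos': array([ 38.22951864,   1.27772728, -39.17866086, 114.15978481,
         0.89735845,  64.87945274, -80.62290755]), 'tcp_pos': array([ 0.46288873, -0.01898505,  0.13030229]), 'tool_rot': array([1.79999340e+02, 2.75784994e-02, 1.07006156e+01])}
[0.51132815 0.07463658 0.08977005] [206.6437605  224.83297879] [251.41473765 284.93101062]
[ 0.54215056 -0.08847681  0.08977197] [278.45971683 202.50499366] [272.35283453 232.08893913]
```

View pics/c3.png

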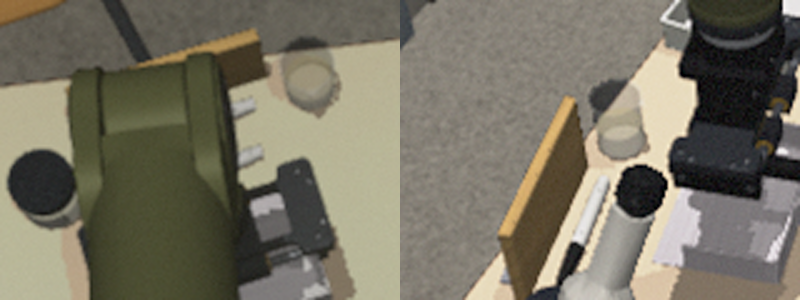

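The lip's left corner shows at about (252,285) in the scene view, predicted (251,285). The markers and beaker are undisturbed, so I lower the scoop.

{"op": "carry_out", "data": {
  "moves": [
    {"x":0,"y":0,"z":2.5,"rx":0,"ry":0,"rz":0},
    {"x":0,"y":0,"z":2.5,"rx":0,"ry":0,"rz":0},
    {"x":0,"y":0,"z":2,"rx":0,"ry":0,"rz":0},
    {"x":0,"y":0,"z":1.3,"rx":0,"ry":0,"rz":0},
    {"x":0,"y":0,"z":0.5,"rx":0,"ry":0,"rz":0},
    {"x":0,"y":0,"z":0.15,"rx":0,"ry":0,"rz":0},
    {"x":0,"y":0,"z":0,"rx":0,"ry":0,"rz":0},
    {"x":0,"y":0,"z":0,"rx":0,"ry":0,"rz":0}
  ]
}}

```text
time_s: 7.08
tcp_pos: [0.4636, -0.019, 0.0416]
tool_rot: [180.0, -0.1, 10.8]
ft_force: [0.6, -0.1, -2.2]
gripper_width: 0.0141
grip_force: 50.0
```

{"op": "carry_out", "data": {
  "moves": [
    {"x":0,"y":0,"z":0.1,"rx":0,"ry":0,"rz":0},
    {"x":0,"y":0,"z":0.05,"rx":0,"ry":0,"rz":0},
    {"x":0,"y":0,"z":0,"rx":0,"ry":0,"rz":0}
  ]
}}

```text
time_s: 7.45
tcp_pos: [0.4636, -0.0191, 0.0405]
tool_rot: [180.0, -0.0, 10.8]
ft_force: [-3.0, 0.5, 6.1]
gripper_width: 0.0134
grip_force: 50.0
```

{"op": "carry_out", "data": {
  "moves": [
    {"x":0.8,"y":0,"z":0,"rx":0,"ry":0,"rz":0},
    {"x":0.8,"y":0,"z":0,"rx":0,"ry":0,"rz":0},
    {"x":0.8,"y":0,"z":0,"rx":0,"ry":0,"rz":0},
    {"x":0.8,"y":0,"z":0,"rx":0,"ry":0,"rz":0},
    {"x":0.8,"y":0,"z":0,"rx":0,"ry":0,"rz":0},
    {"x":0.8,"y":0,"z":0,"rx":0,"ry":0,"rz":0},
    {"x":0.8,"y":0,"z":0,"rx":0,"ry":0,"rz":0},
    {"x":0.8,"y":0,"z":0,"rx":0,"ry":0,"rz":0},
    {"x":0.8,"y":0,"z":0,"rx":0,"ry":0,"rz":0},
    {"x":0.8,"y":0,"z":0,"rx":0,"ry":0,"rz":0},
    {"x":0.8,"y":0,"z":0,"rx":0,"ry":0,"rz":0},
    {"x":0.5,"y":0,"z":0,"rx":0,"ry":0,"rz":0}
  ]
}}

```text
time_s: 8.95
tcp_pos: [0.5553, -0.0016, 0.0405]
tool_rot: [180.0, -0.0, 10.8]
ft_force: [-2.3, -0.9, 6.4]
gripper_width: 0.0133
grip_force: 50.0
```

```bash
python3 - <<'E'
from h import *
s=robot.sense();print({k:s[k] for k in('time_s','tcp_pos','tool_rot','ft_force')})
a=look('top');b=look('scene')
f=lambda i,x,y,w,h:cv2.resize(i[y:y+h,x:x+w],(400,400),interpolation=cv2.INTER_CUBIC)
cv2.imwrite('pics/c4.png',np.hstack([f(a['img'],175,125,125,125),f(b['img'],175,205,100,100)]))
E
```

```text
{'time_s': 8.95, 'tcp_pos': array([ 0.55527421, -0.00155161,  0.0405218 ]), 'tool_rot': array([ 1.79959699e+02, -3.06468835e-02,  1.08247960e+01]), 'ft_force': array([-2.26761803, -0.91250295,  6.4240664 ])}
```

View pics/c4.png

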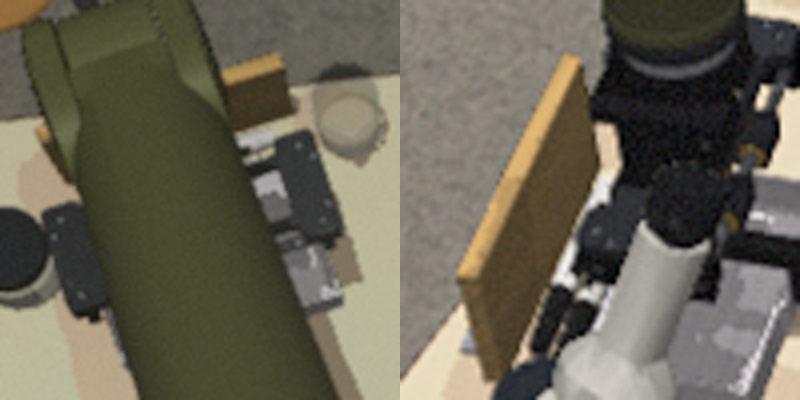

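Top view: the scoop lies behind both markers, which sit close together in front of the rail, and the beaker at (284,160) and the jar are clear. About 4 cm remain to the rail, so I push on slowly.

{"op": "carry_out", "data": {
  "moves": [
    {"x":0.4,"y":0,"z":0,"rx":0,"ry":0,"rz":0},
    {"x":0.4,"y":0,"z":0,"rx":0,"ry":0,"rz":0},
    {"x":0.4,"y":0,"z":0,"rx":0,"ry":0,"rz":0},
    {"x":0.4,"y":0,"z":0,"rx":0,"ry":0,"rz":0},
    {"x":0.4,"y":0,"z":0,"rx":0,"ry":0,"rz":0},
    {"x":0.4,"y":0,"z":0,"rx":0,"ry":0,"rz":0},
    {"x":0.4,"y":0,"z":0,"rx":0,"ry":0,"rz":0},
    {"x":0.2,"y":0,"z":0,"rx":0,"ry":0,"rz":0},
    {"x":0.2,"y":0,"z":0,"rx":0,"ry":0,"rz":0}
  ]
}}

```text
time_s: 10.18
tcp_pos: [0.586, 0.0043, 0.0405]
tool_rot: [180.0, 0.0, 10.8]
ft_force: [-2.5, -0.3, 7.5]
gripper_width: 0.0136
grip_force: 50.0
```

{"op": "carry_out", "data": {
  "moves": [
    {"x":0.2,"y":0,"z":0,"rx":0,"ry":0,"rz":0},
    {"x":0.1,"y":0,"z":0,"rx":0,"ry":0,"rz":0},
    {"x":0.1,"y":0,"z":0,"rx":0,"ry":0,"rz":0},
    {"x":0,"y":0,"z":0,"rx":0,"ry":0,"rz":0}
  ]
}}

```text
time_s: 10.68
tcp_pos: [0.5897, 0.005, 0.0405]
tool_rot: [179.9, 0.0, 10.8]
ft_force: [-4.8, -1.0, 8.9]
gripper_width: 0.0136
grip_force: 50.0
```

{"op": "carry_out", "data": {
  "moves": [
    {"x":0.2,"y":0,"z":0,"rx":0,"ry":0,"rz":0},
    {"x":0.2,"y":0,"z":0,"rx":0,"ry":0,"rz":0},
    {"x":0,"y":0,"z":0,"rx":0,"ry":0,"rz":0}
  ]
}}

```text
time_s: 11.05
tcp_pos: [0.5903, 0.0049, 0.0405]
tool_rot: [179.9, 0.5, 10.8]
ft_force: [-14.4, -2.9, 17.7]
gripper_width: 0.0134
grip_force: 50.1
```

{"op": "carry_out", "data": {
  "moves": [
    {"x":0.1,"y":0,"z":0,"rx":0,"ry":0,"rz":0},
    {"x":0.1,"y":0,"z":0,"rx":0,"ry":0,"rz":0},
    {"x":0,"y":0,"z":0,"rx":0,"ry":0,"rz":0}
  ]
}}

```text
time_s: 11.42
tcp_pos: [0.5903, 0.0049, 0.0405]
tool_rot: [179.9, 0.7, 10.8]
ft_force: [-18.3, -3.0, 23.2]
gripper_width: 0.0135
grip_force: 50.0
```

```bash
python3 - <<'E'
import numpy as np
def tcp(th,h,bias):
    c,s=np.cos(th),np.sin(th);return np.array([-65*c-40.5*s+bias,-65*s+40.5*c+h])
th=np.radians(np.arange(0,30.1,3.0)); P=[]
for i,t in enumerate(th): P.append(tcp(t,116*np.sin(t)+(2.5*i/10),5-3*min(1,i/3)))
for i in range(10):
    d=P[i+1]-P[i];t=th[i];c,s=np.cos(t),np.sin(t)
    print(round((d[0]*c+d[1]*s)/10,2),round((d[0]*s-d[1]*c)/10,2),3,P[i+1].round(1))
E
```

```text
-0.3 -0.29 3 [-63.   43.4]
-0.27 -0.29 3 [-65.9  46.1]
-0.24 -0.29 3 [-68.5  48.7]
-0.11 -0.27 3 [-70.   51.2]
-0.08 -0.26 3 [-71.3  53.6]
-0.05 -0.24 3 [-72.3  55.8]
-0.02 -0.22 3 [-73.2  57.8]
0.01 -0.2 3 [-73.9  59.7]
0.03 -0.18 3 [-74.3  61.5]
0.05 -0.15 3 [-74.5  63.1]
```

{"op": "carry_out", "data": {
  "moves": [
    {"x":-0.3,"y":0,"z":-0.35,"rx":0,"ry":3,"rz":0},
    {"x":-0.27,"y":0,"z":-0.3,"rx":0,"ry":3,"rz":0},
    {"x":-0.24,"y":0,"z":-0.3,"rx":0,"ry":3,"rz":0},
    {"x":-0.11,"y":0,"z":-0.27,"rx":0,"ry":3,"rz":0},
    {"x":-0.08,"y":0,"z":-0.26,"rx":0,"ry":3,"rz":0}
  ]
}}

```text
time_s: 12.05
tcp_pos: [0.5826, 0.004, 0.0521]
tool_rot: [-180.0, -14.9, 10.8]
ft_force: [0.5, -0.1, -2.4]
gripper_width: 0.0137
grip_force: 50.0
```

{"op": "carry_out", "data": {
  "moves": [
    {"x":0.08,"y":0,"z":-0.21,"rx":0,"ry":3,"rz":0},
    {"x":0.03,"y":0,"z":-0.2,"rx":0,"ry":3,"rz":0},
    {"x":0.04,"y":0,"z":-0.2,"rx":0,"ry":3,"rz":0},
    {"x":0.03,"y":0,"z":-0.18,"rx":0,"ry":3,"rz":0},
    {"x":0.05,"y":0,"z":-0.15,"rx":0,"ry":3,"rz":0},
    {"x":0,"y":0,"z":0,"rx":0,"ry":0,"rz":0},
    {"x":0,"y":0,"z":0,"rx":0,"ry":0,"rz":0},
    {"x":0,"y":0,"z":0,"rx":0,"ry":0,"rz":0},
    {"x":0,"y":0,"z":0,"rx":0,"ry":0,"rz":0}
  ]
}}

```text
time_s: 13.18
tcp_pos: [0.5797, 0.0037, 0.0601]
tool_rot: [-179.9, -29.5, 10.8]
ft_force: [-9.8, -3.2, -1.7]
gripper_width: 0.0131
grip_force: 50.0
```

```bash
python3 - <<'E'
from h import *
s=robot.sense();print({k:s[k] for k in('time_s','qpos','tcp_pos','tool_rot','ft_force','moment')})
a=look('top');b=look('scene')
f=lambda i,x,y,w,h:cv2.resize(i[y:y+h,x:x+w],(400,400),interpolation=cv2.INTER_CUBIC)
cv2.imwrite('pics/c5.png',np.hstack([f(a['img'],175,125,125,125),f(b['img'],175,205,100,100)]))
E
```

```text
{'time_s': 13.175, 'qpos': array([ 45.79582072,   4.22259938, -45.56663652, 127.76915759,
        -8.29036838,  20.58318237, -71.05913749]), 'tcp_pos': array([0.57970452, 0.00368027, 0.06011968]), 'tool_rot': array([-179.89981069,  -29.47358279,   10.8117609 ]), 'ft_force': array([-9.77763066, -3.15721922, -1.70602176]), 'moment': array([-0.61289654,  2.47987367, -0.01794218])}
```

View pics/c5.png

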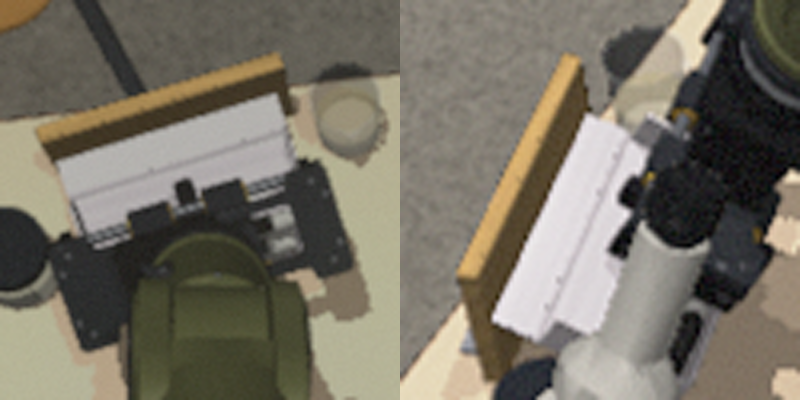

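The ramp is empty, the lip sits at the rail, and a white marker barrel shows in the well under the gripper at crop (280,230), with the beaker clear. Now I lift.

{"op": "carry_out", "data": {
  "moves": [
    {"x":-0.4,"y":0,"z":-0.25,"rx":0,"ry":0,"rz":0},
    {"x":-0.2,"y":0,"z":-1.0,"rx":0,"ry":0,"rz":0},
    {"x":0.75,"y":0,"z":-1.3,"rx":0,"ry":0,"rz":0},
    {"x":1.0,"y":0,"z":-1.75,"rx":0,"ry":0,"rz":0},
    {"x":1.0,"y":0,"z":-1.75,"rx":0,"ry":0,"rz":0},
    {"x":1.0,"y":0,"z":-1.75,"rx":0,"ry":0,"rz":0},
    {"x":1.0,"y":0,"z":-1.75,"rx":0,"ry":0,"rz":0},
    {"x":1.0,"y":0,"z":-1.75,"rx":0,"ry":0,"rz":0},
    {"x":0.5,"y":0,"z":-0.9,"rx":0,"ry":0,"rz":0},
    {"x":0,"y":0,"z":0,"rx":0,"ry":-4,"rz":0},
    {"x":0,"y":0,"z":0,"rx":0,"ry":-4,"rz":0},
    {"x":0,"y":0,"z":0,"rx":0,"ry":-4,"rz":0}
  ]
}}

```text
time_s: 14.78
tcp_pos: [0.5717, 0.0018, 0.1972]
tool_rot: [180.0, -17.9, 10.8]
ft_force: [0.4, 1.2, -3.7]
gripper_width: 0.0136
grip_force: 50.0
```

{"op": "carry_out", "data": {
  "moves": [
    {"x":0,"y":0,"z":0,"rx":-1.37,"ry":0,"rz":4.22},
    {"x":0,"y":0,"z":0,"rx":-1.37,"ry":0,"rz":4.22},
    {"x":0,"y":0,"z":0,"rx":-1.37,"ry":0,"rz":4.22},
    {"x":-0.55,"y":2,"z":-0.18,"rx":0,"ry":0,"rz":0},
    {"x":-0.55,"y":4,"z":-0.18,"rx":0,"ry":0,"rz":0},
    {"x":-0.55,"y":4.5,"z":-0.18,"rx":0,"ry":0,"rz":0},
    {"x":-0.55,"y":4.5,"z":-0.18,"rx":0,"ry":0,"rz":0},
    {"x":-0.55,"y":4.5,"z":-0.18,"rx":0,"ry":0,"rz":0},
    {"x":-0.55,"y":4.5,"z":-0.18,"rx":0,"ry":0,"rz":0},
    {"x":-0.55,"y":4.5,"z":-0.18,"rx":0,"ry":0,"rz":0},
    {"x":-0.55,"y":4,"z":-0.18,"rx":0,"ry":0,"rz":0},
    {"x":-0.55,"y":2.5,"z":-0.18,"rx":0,"ry":0,"rz":0}
  ]
}}

```text
time_s: 16.27
tcp_pos: [0.5036, -0.3485, 0.1966]
tool_rot: [180.0, -18.0, -2.6]
ft_force: [-0.2, 1.0, -2.3]
gripper_width: 0.0132
grip_force: 50.0
```

```bash
python3 - <<'E'
from h import *
s=robot.sense();print({k:s[k] for k in('time_s','qpos','tcp_pos','tool_rot','ft_force')})
a=look('top');b=look('scene')
f=lambda i,x,y,w,h:cv2.resize(i[y:y+h,x:x+w],(400,400),interpolation=cv2.INTER_CUBIC)
cv2.imwrite('pics/c6.png',np.hstack([f(a['img'],320,115,140,140),f(b['img'],235,110,140,140)]))
t=np.array(s['tcp_pos']);Rm=R.from_euler('xyz',s['tool_rot'],degrees=True).as_matrix()
for y in(-.083,.083):
    p=t+Rm@[.065,y,.0405];print(p,proj(a,p))
E
```

```text
{'time_s': 16.275, 'qpos': array([ 67.91414035,   5.84587053, -31.11078626, 104.01464025,
        -8.54100059,  56.36861679, -51.48049683]), 'tcp_pos': array([ 0.50362599, -0.34846308,  0.19655224]), 'tool_rot': array([179.99309085, -17.98969968,  -2.63313682]), 'ft_force': array([-0.2097753 ,  0.96933312, -2.3356899 ])}
[ 0.581694   -0.26897053  0.17809767] [359.16646973 162.39858429]
[ 0.57406166 -0.43479498  0.17811671] [437.68024936 156.36348287]
```

View pics/c6.png

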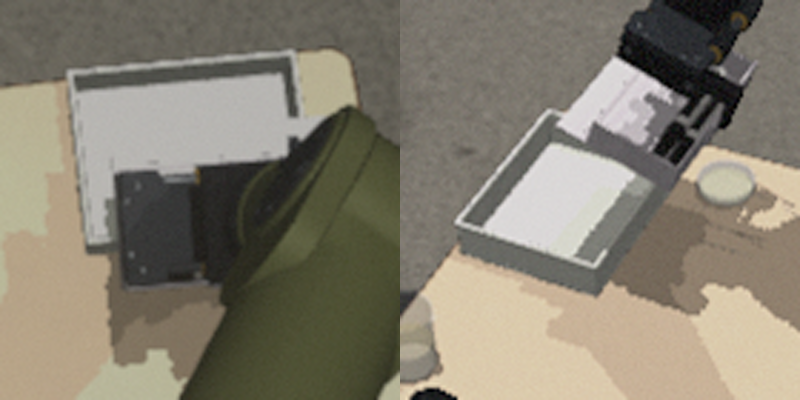

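Lip is over the tray and the markers' dark ends show inside the scoop around crop (690,130). The dish and beaker are unmoved. I lower and tip about the lip.

{"op": "carry_out", "data": {
  "moves": [
    {"x":-0.73,"y":0,"z":2.57,"rx":0,"ry":0,"rz":0},
    {"x":-0.73,"y":0,"z":2.57,"rx":0,"ry":0,"rz":0},
    {"x":-0.83,"y":0,"z":2.57,"rx":0,"ry":0,"rz":0},
    {"x":-0.83,"y":0,"z":2.57,"rx":0,"ry":0,"rz":0},
    {"x":0.378,"y":0,"z":-0.551,"rx":0,"ry":-5,"rz":0},
    {"x":0.378,"y":0,"z":-0.551,"rx":0,"ry":-5,"rz":0},
    {"x":0.378,"y":0,"z":-0.551,"rx":0,"ry":-5,"rz":0},
    {"x":0.378,"y":0,"z":-0.551,"rx":0,"ry":-5,"rz":0}
  ]
}}

```text
time_s: 17.38
tcp_pos: [0.5184, -0.3454, 0.1144]
tool_rot: [180.0, 2.1, -2.4]
ft_force: [0.7, -0.4, -2.6]
gripper_width: 0.0138
grip_force: 50.0
```

{"op": "carry_out", "data": {
  "moves": [
    {"x":0.378,"y":0,"z":-0.551,"rx":0,"ry":-5,"rz":0},
    {"x":0.378,"y":0,"z":-0.551,"rx":0,"ry":-5,"rz":0},
    {"x":0.378,"y":0,"z":-0.551,"rx":0,"ry":-5,"rz":0},
    {"x":0.378,"y":0,"z":-0.551,"rx":0,"ry":-5,"rz":0},
    {"x":0.378,"y":0,"z":-0.551,"rx":0,"ry":-5,"rz":0},
    {"x":0.378,"y":0,"z":-0.551,"rx":0,"ry":-5,"rz":0},
    {"x":0.378,"y":0,"z":-0.551,"rx":0,"ry":-5,"rz":0},
    {"x":0.378,"y":0,"z":-0.551,"rx":0,"ry":-5,"rz":0},
    {"x":0,"y":0,"z":0,"rx":0,"ry":0,"rz":0},
    {"x":0,"y":0,"z":0,"rx":0,"ry":0,"rz":0},
    {"x":0,"y":0,"z":0,"rx":0,"ry":0,"rz":0},
    {"x":0,"y":0,"z":0,"rx":0,"ry":0,"rz":0}
  ]
}}

```text
time_s: 18.88
tcp_pos: [0.5557, -0.349, 0.1417]
tool_rot: [-179.5, 40.8, -2.4]
ft_force: [0.4, -0.2, -2.2]
gripper_width: 0.0138
grip_force: 50.0
```

```bash
python3 - <<'E'
from h import *
s=robot.sense();print({k:s[k] for k in('time_s','qpos','tcp_pos','tool_rot','ft_force')})
a=look('top');b=look('scene')
cv2.imwrite('pics/a7.png',a['img']);cv2.imwrite('pics/b7.png',b['img'])
hsv=cv2.cvtColor(a['img'],cv2.COLOR_BGR2HSV)
m=cv2.inRange(hsv,(0,0,0),(179,255,60));m[:,:345]=0;m[:,425:]=0;m[:140]=0;m[195:]=0
n,l,st,ce=cv2.connectedComponentsWithStats(m);print([(st[i].tolist(),ce[i].round(0).tolist()) for i in range(1,n) if st[i,4]>8])
E
```

```text
{'time_s': 18.875, 'qpos': array([ 25.03357939,  53.11024719,  -5.20461788,  49.29742038,
        17.21525449, 116.58652924, -69.86248198]), 'tcp_pos': array([ 0.55570751, -0.34903079,  0.14172015]), 'tool_rot': array([-179.51571166,   40.83522511,   -2.40060101]), 'ft_force': array([ 0.43825655, -0.22563983, -2.24998532])}
[([345, 140, 75, 55, 1373], [388.0, 161.0])]
```

```bash
python3 - <<'E'
from h import *
b=cv2.imread('pics/b7.png');b0=cv2.imread('pics/scene0.png')
M=look('scene')
poly=np.array([proj(M,[.613+x,-.35+y,.01]) for x,y in((-.07,-.09),(.07,-.09),(.07,.09),(-.07,.09))]).astype(np.int32);print(poly.tolist())
m=np.zeros(b.shape[:2],np.uint8);cv2.fillPoly(m,[poly],255)
g=cv2.cvtColor(M['img'],cv2.COLOR_BGR2GRAY)
x,y,w,h=cv2.boundingRect(poly)
for r in range(y,y+h,2): print(r,''.join('.' if not m[r,c] else '%x'%(g[r,c]//16) for c in range(x,x+w)))
E
```

```text
[[329, 169], [285, 157], [256, 196], [303, 210]]
157 .............................66...........................................
159 ............................66657776777...................................
161 ..........................667bcdeeedcc97776767............................
163 .........................667cdcacdedea878788787766666.....................
165 .......................666434888cdddeeb9aa9999887776677788888.............
167 ......................6642110356ba88db9aaaaa9cccb9866666788888888888......
169 ....................6653211242114569a9aca99deeeda8666656667888888888777866
171 ...................6541111332011168999caaceedb866566665565678888888899765.
173 .................6642111122101046888888998765566656666666656578889a9875...
175 ................6631001321110168888887666566666666666566666666679a9766....
177 ..............6675210221111147888886656666666666666666666656778878766.....
179 .............5345775311110278889a9a976566666666666666666778888888666......
181 ...........5311102577631158889aaaa98877666666666656678888888888766........
183 ..........4211111124
[... 381 characters left out ...]
66666679bcddcb978999888999998888888888888888887876656...............
195 .6667767666666666679bbcccb97788888888888878888888887876666................
197 ..667666666677667766666668bbcca9988888888888888887886566..................
199 .........6667666666667677666666677888888888888888876566...................
201 ................66666667676667666666677788888877866565....................
203 ......................666666766677766667666777876566......................
205 .............................6766766666766667666666.......................
207 ....................................66666667666656........................
209 ..........................................6666665.........................
```

{"op": "carry_out", "data": {
  "moves": [
    {"x":-0.33,"y":0,"z":0.4,"rx":0,"ry":5,"rz":0},
    {"x":-0.33,"y":0,"z":0.4,"rx":0,"ry":5,"rz":0},
    {"x":-0.33,"y":0,"z":0.4,"rx":0,"ry":5,"rz":0},
    {"x":-0.33,"y":0,"z":0,"rx":0,"ry":5,"rz":0},
    {"x":-0.33,"y":0,"z":0,"rx":0,"ry":5,"rz":0},
    {"x":-0.33,"y":0,"z":0,"rx":0,"ry":5,"rz":0},
    {"x":-0.33,"y":0,"z":0,"rx":0,"ry":5,"rz":0},
    {"x":-0.33,"y":0,"z":0,"rx":0,"ry":5,"rz":0},
    {"x":-1,"y":0,"z":-1,"rx":0,"ry":0,"rz":0},
    {"x":-2,"y":0,"z":-1,"rx":0,"ry":0,"rz":0},
    {"x":-2,"y":0,"z":-1,"rx":0,"ry":0,"rz":0},
    {"x":0,"y":0,"z":0,"rx":0,"ry":0,"rz":0}
  ]
}}

```text
time_s: 20.52
tcp_pos: [0.475, -0.3463, 0.1742]
tool_rot: [-179.8, 1.0, -2.8]
ft_force: [-0.8, 0.6, -2.6]
gripper_width: 0.0136
grip_force: 50.0
```

```bash
python3 - <<'E'
from h import *
s=robot.sense();print({k:s[k] for k in('time_s','qpos','tcp_pos','tool_rot','ft_force')})
M=look('scene','b8.png');a=look('top','a8.png')
for c in (M,a):
    poly=np.array([proj(c,[.613+x,-.35+y,.01]) for x,y in((-.07,-.09),(.07,-.09),(.07,.09),(-.07,.09))]).astype(np.int32)
    m=np.zeros((480,640),np.uint8);cv2.fillPoly(m,[poly],255)
    g=cv2.cvtColor(c['img'],cv2.COLOR_BGR2GRAY);x,y,w,h=cv2.boundingRect(poly)
    for r in range(y,y+h,2): print(r,''.join('.' if not m[r,k] else '%x'%(g[r,k]//16) for k in range(x,x+w)))
E
```

```text
{'time_s': 20.525, 'qpos': array([ 42.33170153,  13.5746975 , -10.53443034,  94.94539683,
         2.92905954,  72.66769393, -61.59435826]), 'tcp_pos': array([ 0.47496251, -0.34625322,  0.17418974]), 'tool_rot': array([-179.83100919,    0.98874733,   -2.76146522]), 'ft_force': array([-0.84527528,  0.63858507, -2.62111434])}
157 .............................66...........................................
159 ............................66657766667...................................
161 ..........................667bbdeeddcba8766676............................
163 .........................68bddcacddddddddcdcba8767666.....................
165 .......................669889a88cddddddddddddddddcc99cccccccc.............
167 ......................69952115addca8ddddddddddeddddccccca8aabba87767......
169 ....................678741136422887bdddddddddddddccccccc965556666777677777
171 ...................676321156421126bdedddddddddddcccccccca7666565655666668.
173 .................688412124321113adedddddddddddcaaccccccb756666655665666...
175 ................697321244212115bdedddddddddddddeedcba987655
[... 3595 characters left out ...]
abbbbbaa84333333333333333333333322233333334444444444444444454444555444445444.
190 ......babbbbbaa952333333333333333333332233333333344444444444444445544445444455444444
192 .......bbbbbbbba73333333333333333333233333333333444444444444444544444444545545444444
194 .......aabbbbbb9623333333333333333333223333334444444444444444444444444444554444.....
196 .......aabbbbba743333333333333333333222333333344444444444444444.....................
198 .......bbbaaa975433333333333333333322333333344......................................
200 ........777765443323333333333.......................................................
202 ........54445.......................................................................
```

```bash
python3 - <<'E'
from h import *
a=cv2.imread('pics/a8.png');b=cv2.imread('pics/b8.png')
f=lambda i,x,y,w,h:cv2.resize(i[y:y+h,x:x+w],(400,400),interpolation=cv2.INTER_CUBIC)
cv2.imwrite('pics/c8.png',np.hstack([f(a,330,115,140,140),f(b,235,110,140,140)]))
E
```

```text
(no output)
```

View pics/c8.png

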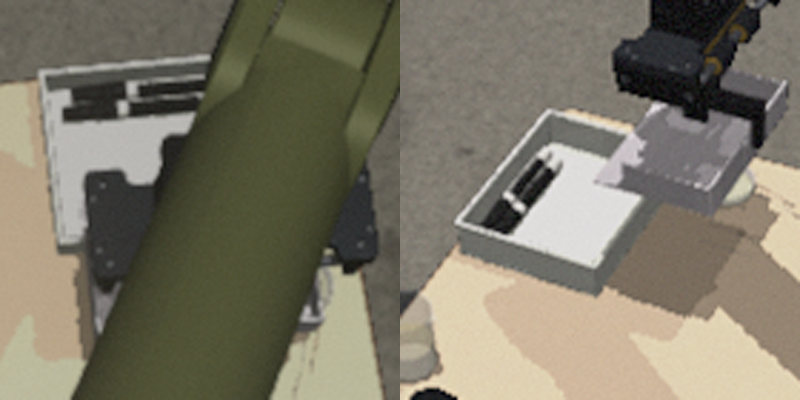

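Both markers lie side by side in the tray by its far wall (scene crop (525,190)), and the scoop is empty. I put it back where it stood, which is clear ground.

{"op": "carry_out", "data": {
  "moves": [
    {"x":-2.03,"y":-2.76,"z":0,"rx":0,"ry":1,"rz":0},
    {"x":-2.03,"y":-2.76,"z":0,"rx":0,"ry":0,"rz":0},
    {"x":-2.03,"y":-2.76,"z":0,"rx":0,"ry":0,"rz":0},
    {"x":-2.03,"y":-2.76,"z":0,"rx":0,"ry":0,"rz":0},
    {"x":0,"y":0,"z":0,"rx":0,"ry":0,"rz":6.3},
    {"x":0,"y":0,"z":0,"rx":0,"ry":0,"rz":6.3},
    {"x":0,"y":0,"z":0,"rx":0,"ry":0,"rz":6.3},
    {"x":0,"y":0,"z":3,"rx":0,"ry":0,"rz":0},
    {"x":0,"y":0,"z":3,"rx":0,"ry":0,"rz":0},
    {"x":0,"y":0,"z":3,"rx":0,"ry":0,"rz":0},
    {"x":0,"y":0,"z":2,"rx":0,"ry":0,"rz":0},
    {"x":0,"y":0,"z":0,"rx":0,"ry":0,"rz":0}
  ]
}}

```text
time_s: 22.12
tcp_pos: [0.399, -0.2294, 0.0616]
tool_rot: [-179.7, 0.3, -21.5]
ft_force: [-0.3, -0.0, -2.2]
gripper_width: 0.0136
grip_force: 50.0
```

{"op": "carry_out", "data": {
  "moves": [
    {"x":0,"y":0,"z":0,"rx":0,"ry":0,"rz":0},
    {"x":0,"y":0,"z":0,"rx":0,"ry":0,"rz":0}
  ]
}}

```text
time_s: 22.38
tcp_pos: [0.4007, -0.2311, 0.0644]
tool_rot: [-179.8, -0.0, -21.6]
ft_force: [0.5, -0.4, -1.7]
gripper_width: 0.0138
grip_force: 50.0
```

{"op": "carry_out", "data": {
  "moves": [
    {"x":0,"y":0,"z":1,"rx":0,"ry":0,"rz":0},
    {"x":0,"y":0,"z":0.9,"rx":0,"ry":0,"rz":0},
    {"x":0,"y":0,"z":0.4,"rx":0,"ry":0,"rz":0},
    {"x":0,"y":0,"z":0,"rx":0,"ry":0,"rz":0},
    {"x":0,"y":0,"z":0,"rx":0,"ry":0,"rz":0}
  ]
}}

```text
time_s: 23.0
tcp_pos: [0.4, -0.2308, 0.0405]
tool_rot: [-179.8, 0.0, -21.6]
ft_force: [-0.3, 0.5, 1.7]
gripper_width: 0.0134
grip_force: 50.0
```

{"op": "carry_out", "data": {
  "moves": [
    {"x":0,"y":0,"z":0,"rx":0,"ry":0,"rz":0},
    {"x":0,"y":0,"z":0,"rx":0,"ry":0,"rz":0},
    {"x":0,"y":0,"z":0,"rx":0,"ry":0,"rz":0},
    {"x":0,"y":0,"z":0,"rx":0,"ry":0,"rz":0},
    {"x":0,"y":0,"z":0,"rx":0,"ry":0,"rz":0},
    {"x":0,"y":0,"z":0,"rx":0,"ry":0,"rz":0}
  ],
  "claw": 6
}}

```text
time_s: 23.75
tcp_pos: [0.3997, -0.2307, 0.0403]
tool_rot: [-179.7, 0.1, -21.6]
ft_force: [-0.2, -0.8, 0.1]
gripper_width: 0.0584
grip_force: 0.0
```

{"op": "carry_out", "data": {
  "moves": [
    {"x":0,"y":0,"z":-1,"rx":0,"ry":0,"rz":0},
    {"x":0,"y":0,"z":-2,"rx":0,"ry":0,"rz":0},
    {"x":0,"y":0,"z":-4,"rx":0,"ry":0,"rz":0},
    {"x":0,"y":0,"z":-4,"rx":0,"ry":0,"rz":0},
    {"x":0,"y":0,"z":-4,"rx":0,"ry":0,"rz":0},
    {"x":0,"y":4,"z":0,"rx":0,"ry":0,"rz":0},
    {"x":0,"y":6,"z":0,"rx":0,"ry":0,"rz":0},
    {"x":0,"y":6,"z":0,"rx":0,"ry":0,"rz":0},
    {"x":0,"y":6,"z":0,"rx":0,"ry":0,"rz":0},
    {"x":0,"y":4,"z":0,"rx":0,"ry":0,"rz":0},
    {"x":0,"y":0,"z":0,"rx":0,"ry":0,"rz":0},
    {"x":0,"y":0,"z":0,"rx":0,"ry":0,"rz":0}
  ]
}}

```text
time_s: 25.25
tcp_pos: [0.3046, -0.4724, 0.1894]
tool_rot: [-179.7, 0.1, -21.6]
ft_force: [0.6, -0.2, -0.8]
gripper_width: 0.0601
grip_force: 0.0
```

```bash
python3 - <<'E'
from h import *
s=robot.sense();print({k:s[k] for k in('time_s','qpos','tcp_pos','dq','ft_force')})
a=look('top','a9.png');o=cv2.imread('pics/top0.png')
d=cv2.absdiff(a['img'],o).max(2)
m=(d>45).astype(np.uint8)
n,l,st,ce=cv2.connectedComponentsWithStats(m)
print([(st[i].tolist()) for i in range(1,n) if st[i,4]>12])
# handle in top
g=cv2.cvtColor(a['img'],cv2.COLOR_BGR2GRAY)
for r in range(225,300,4): print(r,''.join('%x'%(g[r,k]//16) for k in range(300,400,2)))
E
```

```text
{'time_s': 25.25, 'qpos': array([ 54.7495793 ,   9.00960471,  -0.13139762,  98.39211461,
        -0.21776767,  72.80934877, -56.87229299]), 'tcp_pos': array([ 0.30455372, -0.47236848,  0.18938724]), 'dq': array([-0.90196122, -0.59086601, -0.96109594,  0.4887487 ,  0.01315566,
       -0.15703322,  0.0734808 ]), 'ft_force': array([ 0.56533968, -0.21515656, -0.81276517])}
[[352, 143, 58, 15, 541], [207, 173, 55, 19, 222], [211, 192, 54, 23, 222], [404, 196, 152, 148, 4787], [586, 231, 7, 9, 21], [571, 245, 10, 11, 27], [378, 277, 262, 203, 12505], [422, 302, 10, 14, 36], [393, 325, 12, 11, 20], [295, 338, 188, 113, 7344], [585, 355, 6, 7, 14], [561, 365, 5, 7, 14], [583, 372, 57, 39, 253], [516, 393, 6, 7, 15], [508, 406, 75, 50, 436], [292, 416, 7, 5, 17], [533, 429, 6, 6, 16], [524, 431, 4, 7, 15], [297, 437, 65, 39, 736], [212, 446, 21, 21, 103], [209, 468, 12, 12, 87], [250, 470, 11, 10, 46], [263, 470, 10, 10, 37], [302, 471, 22, 9, 27]]
225 babbbbbbbabbabbabababbabbbbbaabbbabbbbabbbaabbabbb
229 abbbbbbbbbabbbbaaabbbbbbbaaabbbbbbbbabbabaabbababa
233 bbabbbbababbbbbbbbbbbbbbbbbbbbbb
[... 198 characters left out ...]
bbbbbbbbbbbbbb9333bbbbbbbbaaaaaaaa9aaaaa
253 bbbbbaa9bbbbbbbbbbbbbbbb3338bbbbbbaaaaaaaaaaaaaa99
257 bbbbbaa8bbbbbbbbbbbbbbb8333bbbbbbbbbbbbbbb98aaaa9a
261 bbaba99bbbbbbbbbbbbbbbb3338bbbbbbbbbbbbbbb79aaaaaa
265 bbaba98bbbbbbbbbbbbbab8333abbbbbbbbbbbbbba79aaa9aa
269 bbba99bbbbbbbbbbbbbbbb3337bbbbbbbbbbbbbbb7aaaa9aaa
273 baba889aaabbbbbbbbbbb8343bbbbbbbbbbbbbbba79aaaaaaa
277 abbaabaa8754689aaabbb3337bbbbbbbbbbbbbbb8aaaaaaaaa
281 babbbabbbbbbbbb9868873339abbbbbbbbbbbbba89aaaaaaaa
285 bbbbbbbbbbbbbbbaaaaa32345554688aaabbbbb8aaaaaaaaaa
289 bbbbbbbbbbbabaaaaaaaaa9aaaaaaaa87644689a9aaaaaabba
293 bbaaabbbbbaaaaaaaaaaaaaaaaaaaaaaaaaaaaaaaaabaaaabb
297 bbbbbbbbaaaaaaaaaaaaaaaaaaaaaaaaaaaaaaaaaaaabbabba
```

```bash
python3 -c "
from h import *
print(robot.finish_job())"
```

```text
the job is handed in; nothing more can be done
None
```

The job is handed in at about 25 s: both markers are in the tray, and the empty scoop lies flat and right way up where it first stood, released; the jar and beaker are unmoved, and I touched neither the dish nor the timer, though the arm hid them in the last picture.

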